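# Seat the coarse pitch comb on the press screw

## Task

Take the coarse-toothed comb leaf (five big teeth, the longer wooden grip) from the wooden rack and set it upright, teeth down, along the top of the press screw with its two ends in the slots of the cradle's posts. The screw may be clamped anywhere endways, so feel along it until the teeth drop fully home and the leaf's edge lies flat on the thread crests, then press it down for about a second with about 10 N to check it is seated, never bearing on it with more than 25 N. Let go and leave it standing there, and leave the fine leaf and everything else on the bench where it is.

Things in the scene. Friction and masses are not known exactly. Their poses are not given: they have to be found in the camera images.
- coarse_leaf: Coarse thread comb leaf, 90-180 g, rigid, upright in either row of the rack. Straight bright steel plate 152 long, 5 thick, 28 high; five tapered teeth below its edge, pitch 12, 6 high, 5 wide at root, 4.6 at tip, the middle tooth at the leaf's middle. Origin: middle of the plate's lower edge (tooth roots; tips at z -6). x along the leaf, y across its thickness, z up. The same both ways round.
- leaf_grip (a point): Centre of the coarse leaf's dark wooden grip block, 38 above the leaf's origin: 40 long (leaf x), 16 thick (leaf y), 32 high, so its underside is 22 and its top 54 above the origin. Grip it across its thickness.
- fine_leaf: Fine comb leaf, a bystander in the rack's other row: same plate and origin, but eight small teeth (pitch 8, 5 high) and a grip block only 24 long. It does not fit this screw.
- rack: Fixed light wooden rack, base 160 x 170 x 12, with two slotted end boards (12 thick, 122 apart along x, tops at z 52). Two rows along x, at y -45 and y +45; slots 8 wide, floor at z 30: a leaf stands there with its origin at z 30, free to be lifted straight out. Origin: centre of the underside, x along the leaves.
- cradle: Fixed dark steel cradle, base 200 x 85 x 12, carrying a horizontal press screw along its x. Posts at x -61 and +61 (10 thick, 50 wide, tops at z 92), each with a slot 10 wide on y = 0, from z 64 up, open along x: they keep a leaf upright on the screw's top line and let it slide along x. Origin: centre of the base's underside.
- seat (a point): Point of the cradle at x 0, y 0, z 70: level with the crests' top, over the middle. A leaf on top of the crests has its origin 6 above it, a leaf fully home (edge flat on the crests) level with it. A crest lies about here, not a groove: the groove nearest to this point is at an unknown place 2.5 to 6 mm off, either way along x.
- screw_axis (a point): Point of the cradle at z 45 on the axis of the bright steel screw (axis along cradle x). Crest diameter 50, pitch 12, square thread: grooves 7 deep, 6.8 wide at the top, 6.4 at the bottom, crests 5.2 wide, seven of them over 78 mm. The screw is clamped fast, rigid; this point does not tell where its grooves are.
- nut: Brass ring nut, 52 across, 22 high, lying beside the cradle. Bystander. Origin: centre of the underside.
- ferrule: Thin aluminium ferrule ring, 38 across, 24 high, standing beside the rack. Bystander. Origin: centre of the underside.
- brick: Red brick, 100 x 210 x 55, at the far side. Bystander. Origin: centre of the underside.
- spanner: Steel spanner lying at the far side. Bystander.
- oil_can: Dark steel can, 56 across, 110 high, at the left near side. Bystander. Origin: centre of the underside.
- brush: Hand brush lying between robot, rack and cradle. Bystander.
- offcut: Light wooden offcut, 110 x 45 x 22, at the right. Bystander. Origin: centre of the underside.
There are look-alikes about, which are no part of the job. Several things have the shape of the cradle; the one meant has the colours described above.

How it is judged:
By the outcome, as a careful person would: the job done as asked, in the order asked, and still so for the second after the job is handed in, with the robot touching nothing.
It also fails if it takes over 51 s, if anything falls off the work surface, if the arm or the gripper's body presses on something with over 40 N, if the wrist force passes 120 N, or if a joint passes its speed limit or range.

## Robot

A 7-joint arm with a two-finger parallel gripper is mounted at the origin on the work surface. World frame = base frame: x ahead of the robot, y to its left, z up, the work surface at z = 0. Lengths are in m, angles in rad, forces in N, time in s.
With the tool pointing down it reaches from about 0.4 to 0.85 m from the base axis. Payload 10.4 kg.
Tool frame: the origin (TCP) lies on the centre line of the jaws, within the pads' length; the fingertips stand 11 mm ahead of it and the grasp point (between the pads) lies 8 mm behind it (tip_reach is the distance from the TCP to the fingertips, in m); z points along the fingers, y is the line along which they close (so a half turn about z gives the same grasp; the last joint's range is limited). The gripper opens to 85 mm and grips with 20 to 120 N. Pads are 22 mm wide; open, the fingers measure 114 mm over their backs; the gripper's body (76 mm by 85 mm) begins 54 mm behind the grasp point. The pads swing forward as they close: fully open they stand 13 mm farther back than shut.
Start: joints at [-1.338, 0.332, -0.065, 1.46, 0.022, 1.35, -0.088], TCP at [0.158, 0.605, 0.242] pointing down, gripper open.
Joint ranges: [-2.6, 2.6], [-0.5, 2.12], [-1.47, 1.34], [0.16, 2.42], [-1.27, 4.41], [0.06, 2.06], [-2.6, 2.6]. Speed limits (rad/s): [2.22, 2.22, 2.79, 2.79, 3.14, 3.14, 3.14].

## Interface

Orientations are given as a unit quaternion [x, y, z, w].
In Python, from workcell import get_obs, camera, hand_in, tip_reach gives the robot as it stands. The module is installed in compiled form; this text tells all that it offers.
- The arm moves only by the tool move_arm, never from a script. Its argument "plan" is a list of rows, each an object with "delta_pos": the shift along the tool's x, y, z in m, a list of three; "turn": the turn, a rotation vector about the tool's x, y, z in rad, a list of three; "fingers": the closure, from 0 (fully open) to 1 (shut). A call has 1 to 12 rows; each row is the pose to reach, as a shift and turn from the pose commanded when the call began, along the tool's axes at that moment; what a row does not reach only later rows make up. A row lasts 1/8 s, in which the tool goes at most 62.5 mm and 10.7 degrees, less where a joint would pass 70% of its speed; a pose out of reach is approached as far as the arm can. A call with a gripper value outside its range is refused whole. The fingers move at their own pace and stop on an object; "force" is the grip in N (left out, the last holds). Time passes only in rows, so rows that repeat a pose let the fingers close. It gives the time, the measured TCP pose, the force, the opening and the grip force at its end, in the units of the state.
- get_obs(): the state, without advancing time (a new reading comes with each control period).
- camera(name): name is "scene" or "top"; returns a dict with "color" (480x640x3 uint8, red, green, blue), "range_z" (480x640 float32, m along the optical axis (not along the pixel's ray), 0 where there is no reading), "fx", "fy", "cx", "cy" (pixels), "R" (3x3) and "t" (3): a world point X has camera coordinates R X + t. Camera axes: x right, y down, z forward; pixel columns grow to the right and rows downward; lengths in m; the calibration is good to about 2 mm. A picture is of the moment at which its call begins.
- hand_in(): hands the job in; it is judged then, once.
The state is a dict: "clock": time; "joint_pos": joint angles; "joint_velocities": joint speeds; "tau": joint torques, N m; "position": TCP position; "ee_rot": TCP orientation; "ft_force": force on the tool from outside, world axes, zero at the start; "torque": the same for the moment, N m; "grip_width": opening from 0.0 (shut) to 1.0 (fully open); "grasp_force": force on a finger pad.
Only numpy, scipy, OpenCV 4.12 (cv2) and the standard library are available. Lean on these libraries where they do the work, as an engineer would, in place of code of your own. Each camera call takes 0.05 s, during which the arm holds its last target. There are 200 camera calls.

## Working session

There is one attempt and no reset: what is moved stays moved. The work goes in short steps, Python scripts to look and compute and a tool call to move; the robot and the scene stay as the last step left them, time stands still between calls to the robot, and variables do not carry over. Pictures are saved under pics/ and viewed, at most 10 in all, crops included, and the job is handed in when it is done.

Besides the shell and the picture viewer there is one more tool, called after "Emit:" as name(argument=value, ...) on one line, values as JSON. move_arm: Moves the arm, as the interface text tells. Its arguments: {"type":"object","properties":{"plan":{"type":"array","items":{"type":"object","properties":{"delta_pos":{"type":"array","items":{"type":"number"}},"turn":{"type":"array","items":{"type":"number"}},"fingers":{"type":"number"}}}},"force":{"type":"number"}},"required":["plan"]}

```bash
mkdir -p pics
python3 - <<'E'
from workcell import get_obs,camera,tip_reach
import cv2,numpy as np
print(tip_reach); o=get_obs(); print({k:np.round(v,3) for k,v in o.items()})
for n in("top","scene"):
    c=camera(n); np.savez(n+"0.npz",**c); cv2.imwrite(f"pics/{n}0.png",c["color"][:,:,::-1]); print(n,c["fx"],c["cx"],c["cy"],c["R"].round(3).tolist(),c["t"].round(3), (-c["R"].T@c["t"]).round(3))
E
```

```text
0.011
{'clock': np.float64(0.0), 'joint_pos': array([-1.338,  0.333, -0.065,  1.461,  0.022,  1.35 , -0.089]), 'joint_velocities': array([ 0.   ,  0.001,  0.   , -0.   ,  0.001,  0.002, -0.002]), 'tau': array([-1.0000e-03, -6.2543e+01,  4.9000e-02, -3.9162e+01,  1.6000e-02,
        1.0000e-02, -0.0000e+00]), 'position': array([0.158, 0.604, 0.241]), 'ee_rot': array([ 0.128,  0.992, -0.001, -0.   ]), 'ft_force': array([-0.225, -0.128,  0.365]), 'torque': array([-0.04 ,  0.017, -0.035]), 'grasp_force': np.float64(0.0), 'grip_width': np.float64(1.001)}
top 536.0233443338361 316.84018958190126 252.51218147195675 [[0.02, -1.0, -0.0], [-0.975, -0.02, -0.222], [0.222, 0.005, -0.975]] [-0.04   0.529  1.138] [ 0.263 -0.035  1.227]
scene 601.8223188364043 317.6026367510291 253.05217055209658 [[-0.554, 0.832, 0.021], [0.512, 0.361, -0.779], [-0.656, -0.421, -0.626]] [ 0.309 -0.21   1.673] [1.376 0.523 0.878]
```

View pics/top0.png

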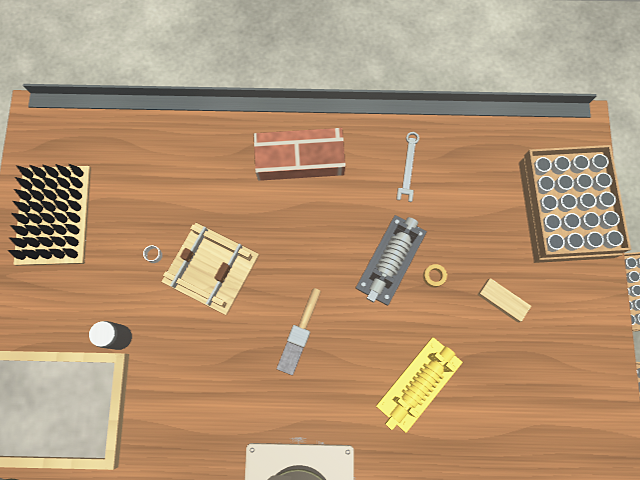

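View pics/scene0.png

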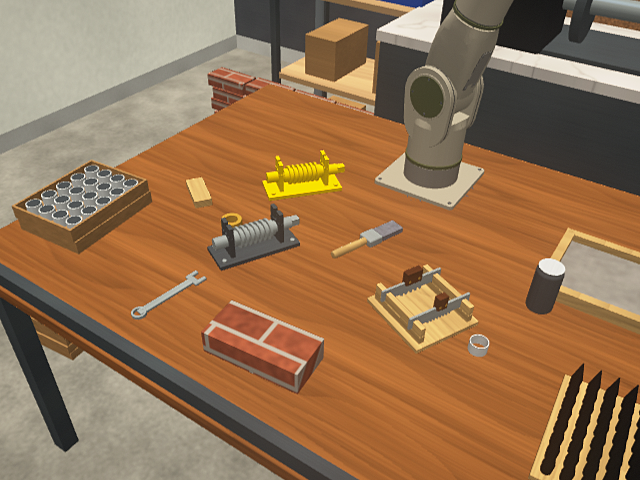

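The top view shows the rack at about (210,268), with the long-grip coarse leaf at (222,271) and the fine leaf at (187,253). The grey cradle is at (391,259); the yellow one at (420,384) is a decoy. Next I'll measure by mask and depth.

```bash
cat > h.py <<'E'
import numpy as np,cv2
def load(n): return dict(np.load(n))
def pts(c,mask):
    v,u=np.nonzero(mask&(c["range_z"]>0)); z=c["range_z"][v,u]
    P=np.c_[(u-c["cx"])/c["fx"]*z,(v-c["cy"])/c["fy"]*z,z]
    return (P-c["t"])@c["R"],u,v
def proj(c,X):
    q=c["R"]@np.asarray(X)+c["t"]; return c["fx"]*q[0]/q[2]+c["cx"],c["fy"]*q[1]/q[2]+c["cy"]
def ray(c,u,v,z):
    d=c["R"].T@np.array([(u-c["cx"])/c["fx"],(v-c["cy"])/c["fy"],1]); o=-c["R"].T@c["t"]
    return o+d*(z-o[2])/d[2]
E
python3 - <<'E'
from h import *
out=[]
for n,roi,croi in(("top0.npz",(160,220,262,318),(350,210,430,308)),("scene0.npz",(365,255,485,355),(200,195,305,270))):
    c=load(n); im=c["color"]; hsv=cv2.cvtColor(im,cv2.COLOR_RGB2HSV)
    def box(r): m=np.zeros(im.shape[:2],bool); m[r[1]:r[3],r[0]:r[2]]=1; return m
    R=im[...,0].astype(int);B=im[...,2].astype(int)
    m=box(roi)&(hsv[...,2]<125)&(R-B>25)
    k,l,s,ce=cv2.connectedComponentsWithStats(m.astype(np.uint8))
    for i in range(1,k):
        if s[i,4]>25:
            P,u,v=pts(c,l==i); t=P[:,2]>np.percentile(P[:,2],90)-.006
            r=cv2.minAreaRect((P[t,:2]*1000).astype(np.float32))
            print(n,"brown",s[i],P[:,2].max().round(4),t.sum(),"top rect",np.round(r[0],1),np.round(r[1],1),round(r[2],1), np.median(P[t,2]).round(4))
    # cradle
    P,u,v=pts(c,box(croi)); 
    t=(P[:,2]>.083)&(P[:,2]<.1); print("posts n",t.sum())
    if t.sum():
        mm=np.zeros(im.shape[:2],np.uint8); mm[v[t],u[t]]=1
        k,l,s,ce=cv2.connectedComponentsWithStats(mm)
        for i in range(1,k):
            if s[i,4]>3:
                Q,_,_=pts(c,l==i); r=cv2.minAreaRect((Q[:,:2]*1000).astype(np.float32)); print(" post",s[i],Q.mean(0).round(4),np.round(r[0],1),np.round(r[1],1),round(r[2],1))
    t=(P[:,2]>.007)&(P[:,2]<.017); r=cv2.minAreaRect((P[t,:2]*1000).astype(np.float32)); print("base",t.sum(),np.round(r[0],1),np.round(r[1],1),round(r[2],1))
    for q,f in((roi,6),(croi,6)):
        out.append(cv2.resize(im[q[1]:q[3],q[0]:q[2],::-1],(395,295),interpolation=cv2.INTER_CUBIC))
cv2.imwrite("pics/crop1.png",np.vstack([np.hstack(out[:2]),np.hstack(out[2:])]))
E
```

```text
top0.npz brown [205 237  29  15  49] 0.0563 21 top rect [549.1 193.5] [68.   1.3] 64.3 0.0458
top0.npz brown [181 251  13  11  65] 0.0874 30 top rect [514.7 259. ] [13.2 21.6] 63.1 0.083
top0.npz brown [215 263  16  20 113] 0.0883 61 top rect [477.7 176.9] [13.5 39.7] 61.3 0.0841
posts n 199
 post [397 221  11   9  50] [ 0.5885 -0.2154  0.0904] [ 589.3 -215.9] [19.5 10.6] 64.1
 post [410 227  10   9  48] [ 0.575  -0.2421  0.0913] [ 575.9 -242.6] [18.8 11.1] 63.5
 post [372 269  10   8  49] [ 0.4809 -0.1592  0.091 ] [ 481.5 -159.8] [19.2 10.5] 63.4
 post [384 275  11   8  52] [ 0.4671 -0.1854  0.0917] [ 467.3 -185.7] [19.3 10.2] 62.8
base 1386 [ 533.4 -200.8] [220.2 175.8] 1.3
scene0.npz brown [402 266  21  21 288] 0.087 122 top rect [479.  180.4] [17.9 41.6] 61.9 0.0828
scene0.npz brown [433 292  16  20 207] 0.0864 91 top rect [516.8 261.4] [17.7 27.5] 60.0 0.0827
posts n 157
 post [270 204  13  15  78] [ 0.4762 -0.1703  0.0891] [ 473.8 -170.6] [55.  13.2] 61.0
 post [221 218  12  15  79] [ 0.5844 -0.2258  0.0891] [ 582.1 -227.3] [53.5 12. ] 61.5
base 1372 [ 477.7 -241. ] [290.1 260.3] 40.6
```

View pics/crop1.png

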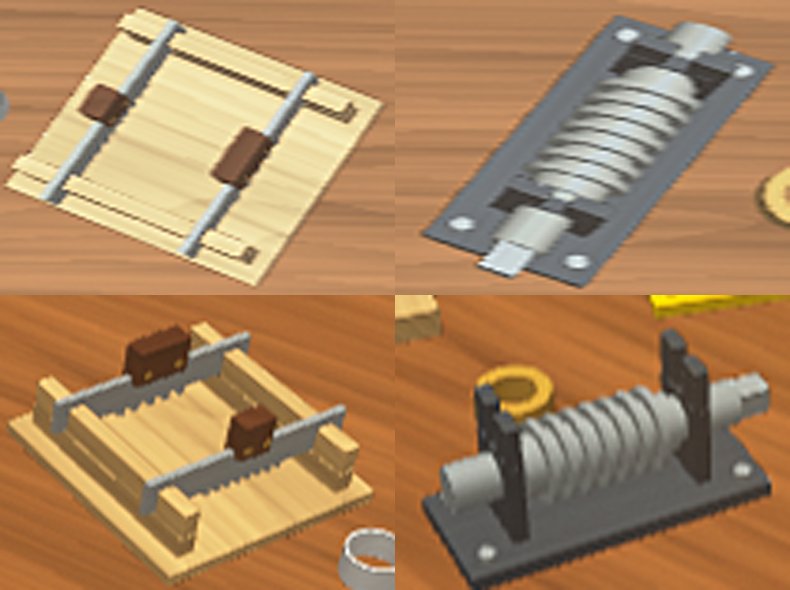

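The crops confirm the long grip with five teeth is the leaf nearer the robot. In the top image the grip is at (223,273), and the dark posts sit at about (408,228) and (383,274). Post spacing measures 122.1 mm, which matches. Next come the leaf angle and an estimate of groove phase.

Run:
```python
from h import *
C=np.array([.5285,-.2005]); a=np.array([.8864,-.4629]); n=np.array([.4629,.8864])
for f in("top0.npz","scene0.npz"):
    c=load(f); im=c["color"]; g=im.mean(2).astype(np.float32)
    P,u,v=pts(c,np.ones(g.shape,bool)); 
    # leaf plate: near grip line
    G=np.array([.4777,.1769]); d=P[:,:2]-G; s=d@a; y=d@n
    sat=np.ptp(im.astype(int),axis=2)[v,u]
    m=(abs(s)>.022)&(abs(s)<.08)&(abs(y)<.012)&(P[:,2]>.045)&(P[:,2]<.066)&(sat<25)
    if m.sum()>10:
        k=np.polyfit(s[m],y[m],1); print(f,"leaf n",m.sum(),"yoff mm",k[1]*1e3,"dang deg",np.degrees(np.arctan(k[0])),"s range",s[m].min(),s[m].max(),"z",np.percentile(P[m,2],[10,50,90]))
    d=P[:,:2]-C; s=d@a*1e3; y=d@n*1e3; r=np.hypot(y,P[:,2]*1e3-45)
    m=(abs(s)<36)&(abs(y)<16)&(P[:,2]>.05)&(r<30)
    w=np.exp(2j*np.pi*s[m]/12)
    A=np.c_[np.ones(m.sum()),w.real,w.imag]; 
    for nm,val in(("r",r[m]),("bright",g[v,u][m])):
        q=np.linalg.lstsq(A,val,rcond=None)[0]; ph=np.arctan2(-q[2],-q[1])*12/2/np.pi
        print(f,nm,m.sum(),"amp",np.hypot(q[1],q[2]).round(2),"mean",q[0].round(1),"min at s=",ph.round(2))
    b=np.round(np.mod(s[m],12)).astype(int)%12
    print([round(float(np.median(r[m][b==i])),1) for i in range(12)],[int(g[v,u][m][b==i].mean()) for i in range(12)])
    top=m&(r>23.5); print("screw top y centre", np.percentile(y[top],[1,99]), P[top,2].max())
    # rod/cyl end extents of crests
    # intensity along y=0 top line with projected samples
    ss=np.arange(-42,43,1.); prof=np.zeros(len(ss),np.float32)
    for yy in range(-8,9,2):
        xy=[proj(c,[*(C+a*t/1e3+n*yy/1e3),.045+np.sqrt(25**2-yy**2)/1e3]) for t in ss]
        mp=np.array(xy,np.float32); prof+=cv2.remap(g,mp[:,0],mp[:,1],cv2.INTER_LINEAR)[:,0]/9
    print("prof -42..42",prof.astype(int).tolist())
```

```text
top0.npz leaf n 156 yoff mm 0.6674937895713784 dang deg 1.9279670520256993 s range -0.07484506988285074 0.07631363365132582 z [0.04838586 0.05609214 0.06031553]
top0.npz r 447 amp 3.25 mean 22.1 min at s= -3.9
top0.npz bright 447 amp 31.18 mean 184.9 min at s= -1.46
[24.5, 24.6, 24.8, 25.1, 24.5, 23.8, 20.4, 18.4, 17.6, 18.8, 19.6, 22.0] [159, 185, 204, 202, 205, 206, 190, 192, 197, 163, 150, 149]
screw top y centre [-15.53036138  15.56254788] 0.07449573636485857
prof -42..42 [206, 205, 193, 167, 142, 146, 173, 196, 207, 208, 207, 206, 207, 206, 191, 160, 135, 141, 170, 196, 206, 208, 207, 206, 206, 204, 189, 158, 130, 138, 172, 200, 209, 208, 207, 207, 208, 204, 185, 151, 128, 143, 177, 200, 208, 208, 207, 206, 207, 204, 187, 154, 130, 139, 173, 198, 207, 208, 207, 207, 207, 201, 181, 150, 129, 140, 170, 196, 207, 208, 207, 207, 208, 201, 178, 145, 127, 142, 175, 201, 208, 207, 205, 203, 202]
scene0.npz leaf n 216 yoff mm 4.172161569017924 dang deg 1.9895764499065276 s range -0.07624204255462531 0.07567569449086478 z [0.04670057 0.05399221 0.0584327 ]
scene0.npz r 309 amp 2.11 mean 21.0 min at s= 4.4
scene0.npz bright 309 amp 28.07 mean 163.0 min at s= 2.05
[22.6, 22.0, 20.3, 20.3, 18.8, 18.7, 19.5, 19.1, 22.4, 23.0, 23.3, 23.4] [149, 140, 130, 135, 152, 165, 177, 180, 170, 177, 180, 175]
screw top y centre [-14.53458031  15.29433319] 0.0730236758081088
prof -42..42 [145, 148, 155, 166, 176, 181, 177, 163, 143, 124, 113, 113, 122, 135, 150, 165, 177, 181, 176, 161, 142, 124, 109, 107, 114, 127, 142, 157, 170, 178, 177, 165, 143, 122, 109, 107, 115, 128, 143, 158, 171, 180, 179, 168, 149, 129, 117, 114, 119, 132, 148, 162, 174, 182, 180, 167, 144, 122, 111, 112, 120, 132, 145, 160, 172, 178, 175, 162, 141, 121, 110, 113, 121, 131, 142, 155, 170, 181, 182, 169, 149, 127, 114, 114, 121]
```

```bash
cat > go.py <<'E'
import sys,numpy as np
from scipy.spatial.transform import Rotation as R
from workcell import get_obs
def go(x,y,z,yaw):  # yaw deg: world heading of tool y; tool pointing down
    o=get_obs(); r=R.from_quat(o["ee_rot"]); p=o["position"]
    t=np.radians(yaw); ty=np.array([np.cos(t),np.sin(t),0]); tz=np.array([0,0,-1.]); M=np.c_[np.cross(ty,tz),ty,tz]
    print("clock",o["clock"],"pos",p.round(4),"d",(r.inv().apply(np.array([x,y,z])-p)).round(4),"turn",(r.inv()*R.from_matrix(M)).as_rotvec().round(4),"F",np.round(o["ft_force"],2),"w",o["grip_width"],"g",o["grasp_force"],"ty",np.degrees(np.arctan2(*r.as_matrix()[1::-1,1])).round(2))
if __name__=="__main__": go(*map(float,sys.argv[1:5]))
E
python3 go.py .4785 .1785 .15 64.4
```

```text
clock 0.1 pos [0.1581 0.6044 0.2416] d [-0.4178 -0.3308  0.092 ] turn [-0.0012  0.0002  0.191 ] F [ 0.15  0.87 -0.03] w 0.993570486264773 g 0.0 ty 75.34
```

Emit:
move_arm(plan=[{"delta_pos": [-0.418,-0.331,0.092],"turn": [0,0,0.191],"fingers": 0.3},{"delta_pos": [-0.418,-0.331,0.092],"turn": [0,0,0.191],"fingers": 0.3},{"delta_pos": [-0.418,-0.331,0.092],"turn": [0,0,0.191],"fingers": 0.3},{"delta_pos": [-0.418,-0.331,0.092],"turn": [0,0,0.191],"fingers": 0.3},{"delta_pos": [-0.418,-0.331,0.092],"turn": [0,0,0.191],"fingers": 0.3},{"delta_pos": [-0.418,-0.331,0.092],"turn": [0,0,0.191],"fingers": 0.3},{"delta_pos": [-0.418,-0.331,0.092],"turn": [0,0,0.191],"fingers": 0.3},{"delta_pos": [-0.418,-0.331,0.092],"turn": [0,0,0.191],"fingers": 0.3},{"delta_pos": [-0.418,-0.331,0.092],"turn": [0,0,0.191],"fingers": 0.3},{"delta_pos": [-0.418,-0.331,0.092],"turn": [0,0,0.191],"fingers": 0.3},{"delta_pos": [-0.418,-0.331,0.092],"turn": [0,0,0.191],"fingers": 0.3},{"delta_pos": [-0.418,-0.331,0.092],"turn": [0,0,0.191],"fingers": 0.3}])

```text
clock: 1.6
position: [0.4782, 0.18, 0.1504]
ee_rot: [0.22, 0.975, 0.0, -0.0]
ft_force: [0.3, -0.3, -0.9]
grip_width: 0.704
grasp_force: 0.0
```

```bash
python3 go.py .4785 .1785 .060 64.4
python3 - <<'E'
from workcell import camera
import cv2,numpy as np
o=[]
for n,q in(("top",(150,200,290,320)),("scene",(355,205,495,325))):
    c=camera(n); np.savez(n+"1.npz",**c); o.append(cv2.resize(c["color"][q[1]:q[3],q[0]:q[2],::-1],(400,343),interpolation=cv2.INTER_CUBIC))
cv2.imwrite("pics/crop2.png",np.hstack(o))
E
```

```text
clock 1.6 pos [0.4782 0.18   0.1504] d [-0.001  -0.0013  0.0904] turn [ 0.0004 -0.0003  0.0023] F [ 0.3  -0.28 -0.92] w 0.7036099765929864 g 0.0 ty 64.53
```

View pics/crop2.png

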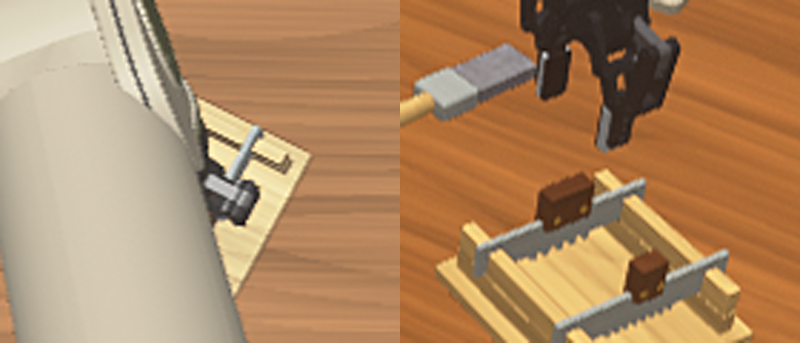

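The fingers straddle the coarse leaf's line in the scene crop (grip at about (565,200)). I'll descend, then close.

Emit:
move_arm(plan=[{"delta_pos": [0,0,0.05],"turn": [0,0,0],"fingers": 0.3},{"delta_pos": [0,0,0.08],"turn": [0,0,0],"fingers": 0.3},{"delta_pos": [0,0,0.09],"turn": [0,0,0],"fingers": 0.3},{"delta_pos": [0,0,0.09],"turn": [0,0,0],"fingers": 0.6},{"delta_pos": [0,0,0.09],"turn": [0,0,0],"fingers": 0.9},{"delta_pos": [0,0,0.09],"turn": [0,0,0],"fingers": 0.9},{"delta_pos": [0,0,0.09],"turn": [0,0,0],"fingers": 0.9},{"delta_pos": [0,0,0.09],"turn": [0,0,0],"fingers": 0.9},{"delta_pos": [0,0,0.09],"turn": [0,0,0],"fingers": 0.9},{"delta_pos": [0,0,0.09],"turn": [0,0,0],"fingers": 0.9}], force=60)

```text
clock: 2.95
position: [0.4795, 0.1791, 0.0615]
ee_rot: [0.222, 0.975, 0.001, 0.001]
ft_force: [-1.1, -0.9, 8.2]
grip_width: 0.182
grasp_force: 61.4
```

```bash
python3 go.py .4785 .1785 .060 64.4
```

```text
clock 2.95 pos [0.4795 0.1791 0.0615] d [ 0.0007 -0.001   0.0015] turn [ 0.0019  0.0009 -0.0001] F [-1.07 -0.9   8.16] w 0.18168257009586247 g 61.36345982551575 ty 64.4
```

Gripped: the opening is 15.5 mm against a 16 mm grip. I'll lift straight up.

Emit:
move_arm(plan=[{"delta_pos": [0,0,-0.03],"turn": [0,0,0],"fingers": 0.9},{"delta_pos": [0,0,-0.08],"turn": [0,0,0],"fingers": 0.9},{"delta_pos": [0,0,-0.13],"turn": [0,0,0],"fingers": 0.9},{"delta_pos": [0,0,-0.13],"turn": [0,0,0],"fingers": 0.9},{"delta_pos": [0,0,-0.13],"turn": [0,0,0],"fingers": 0.9}])

```text
clock: 3.58
position: [0.4785, 0.1786, 0.1899]
ee_rot: [0.221, 0.975, 0.0, -0.0]
ft_force: [-0.1, 0.1, -1.1]
grip_width: 0.18
grasp_force: 60.3
```

```bash
python3 go.py .529 -.200 .19 62.4
```

```text
clock 3.575 pos [0.4785 0.1786 0.1899] d [-2.091e-01 -3.197e-01 -2.000e-04] turn [ 0.     -0.0004  0.035 ] F [-0.1   0.09 -1.07] w 0.1795081752278182 g 60.304691791534424 ty 64.41
```

Emit:
move_arm(plan=[{"delta_pos": [-0.03,-0.045,0],"turn": [0,0,0.035],"fingers": 0.9},{"delta_pos": [-0.06,-0.09,0],"turn": [0,0,0.035],"fingers": 0.9},{"delta_pos": [-0.09,-0.135,0],"turn": [0,0,0.035],"fingers": 0.9},{"delta_pos": [-0.12,-0.18,0],"turn": [0,0,0.035],"fingers": 0.9},{"delta_pos": [-0.15,-0.225,0],"turn": [0,0,0.035],"fingers": 0.9},{"delta_pos": [-0.18,-0.27,0],"turn": [0,0,0.035],"fingers": 0.9},{"delta_pos": [-0.2,-0.305,0],"turn": [0,0,0.035],"fingers": 0.9},{"delta_pos": [-0.209,-0.32,0.02],"turn": [0,0,0.035],"fingers": 0.9},{"delta_pos": [-0.209,-0.32,0.04],"turn": [0,0,0.035],"fingers": 0.9},{"delta_pos": [-0.209,-0.32,0.045],"turn": [0,0,0.035],"fingers": 0.9},{"delta_pos": [-0.209,-0.32,0.045],"turn": [0,0,0.035],"fingers": 0.9},{"delta_pos": [-0.209,-0.32,0.045],"turn": [0,0,0.035],"fingers": 0.9}])

```text
clock: 5.08
position: [0.5294, -0.2, 0.1458]
ee_rot: [0.238, 0.971, 0.0, 0.0]
ft_force: [-0.0, -0.7, -1.7]
grip_width: 0.176
grasp_force: 60.2
```

```bash
python3 go.py .529 -.200 .145 62.4
python3 - <<'E'
from workcell import camera
import cv2,numpy as np
o=[]
for n,q in(("top",(330,190,450,310)),("scene",(190,150,330,290))):
    c=camera(n); np.savez(n+"2.npz",**c); o.append(cv2.resize(c["color"][q[1]:q[3],q[0]:q[2],::-1],(400,400),interpolation=cv2.INTER_CUBIC))
cv2.imwrite("pics/crop3.png",np.hstack(o))
E
```

```text
clock 5.075 pos [ 0.5294 -0.2     0.1458] d [ 0.0003 -0.0002  0.0008] turn [0.0004 0.0007 0.0005] F [-0.01 -0.7  -1.71] w 0.17626688499952373 g 60.2285099029541 ty 62.43
```

View pics/crop3.png

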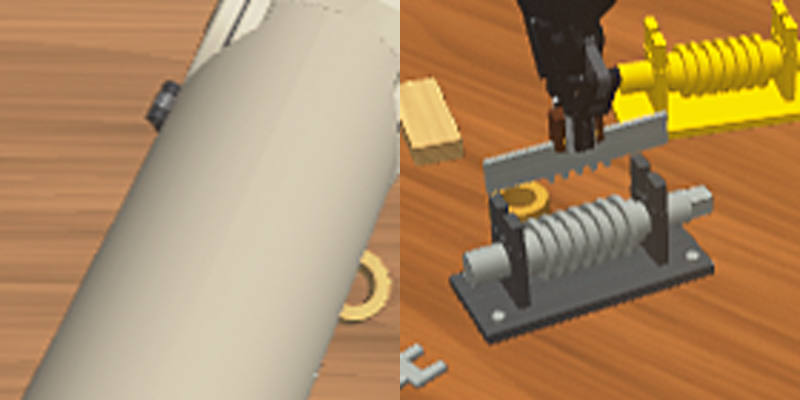

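The top view is blocked by the arm. The scene crop shows the leaf held level above the cradle, roughly over the posts. I'll measure its offset from the posts within that one camera.

Run:
```python
from h import *
C=np.array([.5285,-.201]); a=np.array([.8864,-.4629]); n=np.array([.4629,.8864])
c0=load("scene0.npz"); c=load("scene2.npz")
def sn(c):
    P,u,v=pts(c,np.ones((480,640),bool)); d=(P[:,:2]-C)*1e3; return d@a,d@n,P[:,2]*1e3,u,v,c["color"][v,u].astype(int)
for nm,cc in(("before",c0),("now",c)):
    s,y,z,u,v,col=sn(cc)
    for e in(-61,61):
        m=(abs(s-e)<12)&(abs(y)<35)&(z>84)&(z<97)&(col.max(1)<100)
        print(nm,"post",e,m.sum(),"s",np.percentile(s[m],[3,50,97]).round(1),"y",np.percentile(y[m],[1,3,97,99]).round(1))
    # post end face seen (+y face) : mid-height points
s,y,z,u,v,col=sn(c)
m=(abs(s)<90)&(abs(y)<20)&(z>108)&(z<150)&(np.ptp(col,axis=1)<25)&(col.mean(1)>90)&(abs(s)>24)
k=np.polyfit(s[m],y[m],1); print("leaf n",m.sum(),"face y at0",k[1].round(2),"ang",np.degrees(k[0]).round(2),"s ext",np.percentile(s[m],[.5,99.5]).round(1),"z",np.percentile(z[m],[1,99]).round(1))
for lo,hi in((-80,-30),(30,80)):
    q=m&(s>lo)&(s<hi); b=np.polyfit(z[q],y[q],1); print("tilt dy/dz",b[0].round(3), "median y",np.median(y[q]).round(2))
    print(" top edge z by s-end", np.percentile(z[q],98).round(1))
# screw extents in scene
s,y,z,u,v,col=sn(c0)
```

```text
before post -61 63 s [-65.6 -60.  -56.1] y [-21.1 -18.7  28.8  29. ]
before post 61 72 s [56.  60.9 65.4] y [-22.3 -21.6  26.1  27. ]
now post -61 64 s [-65.1 -59.7 -55.3] y [-21.7 -19.8  27.   27.9]
now post 61 73 s [56.1 61.2 65.6] y [-22.9 -22.6  26.7  27.3]
leaf n 464 face y at0 4.05 ang 0.1 s ext [-76.7  73.8] z [113.8 142.8]
tilt dy/dz -0.006 median y 4.12
 top edge z by s-end 142.0
tilt dy/dz -0.008 median y 4.19
 top edge z by s-end 142.6
```

Emit:
move_arm(plan=[{"delta_pos": [0,0.001,0.01],"turn": [0,0,0],"fingers": 0.9},{"delta_pos": [0,0.001,0.02],"turn": [0,0,0],"fingers": 0.9},{"delta_pos": [0,0.001,0.027],"turn": [0,0,0],"fingers": 0.9},{"delta_pos": [0,0.001,0.032],"turn": [0,0,0],"fingers": 0.9},{"delta_pos": [0,0.001,0.033],"turn": [0,0,0],"fingers": 0.9},{"delta_pos": [0,0.001,0.033],"turn": [0,0,0],"fingers": 0.9}])

```text
clock: 5.92
position: [0.5293, -0.1994, 0.1122]
ee_rot: [0.239, 0.971, -0.0, -0.0]
ft_force: [-0.9, -1.7, -2.7]
grip_width: 0.177
grasp_force: 60.3
```

```bash
python3 go.py .529 -.200 .1075 62.4
python3 - <<'E'
from workcell import camera
import cv2,numpy as np
c=camera("scene"); np.savez("scene3.npz",**c); q=(190,150,330,255)
cv2.imwrite("pics/crop4.png",cv2.resize(c["color"][q[1]:q[3],q[0]:q[2],::-1],(800,600),interpolation=cv2.INTER_CUBIC))
E
```

```text
clock 5.925 pos [ 0.5293 -0.1994  0.1122] d [-0.     -0.0007  0.0047] turn [-0.0002 -0.0003 -0.0002] F [-0.93 -1.71 -2.68] w 0.17717078580954201 g 60.28721630573273 ty 62.39
```

View pics/crop4.png

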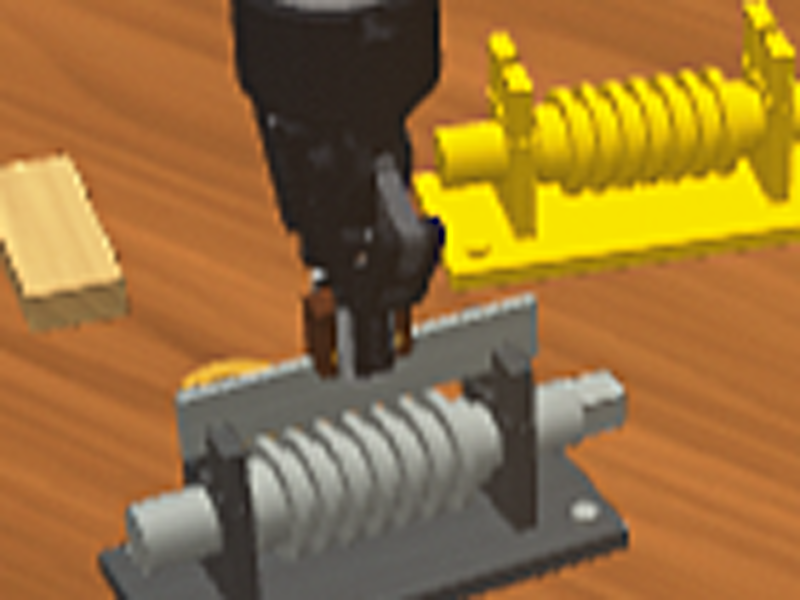

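The leaf's ends sit behind the front post halves, at (225,440) and (515,355), so it is inside both slots. Now the touch-down on the crests.

Emit:
move_arm(plan=[{"delta_pos": [0,0,0.003],"turn": [0,0,0],"fingers": 0.9},{"delta_pos": [0,0,0.004],"turn": [0,0,0],"fingers": 0.9},{"delta_pos": [0,0,0.005],"turn": [0,0,0],"fingers": 0.9},{"delta_pos": [0,0,0.005],"turn": [0,0,0],"fingers": 0.9}])

```text
clock: 6.48
position: [0.5296, -0.1996, 0.1076]
ee_rot: [0.239, 0.971, -0.0, 0.0]
ft_force: [-1.3, -1.6, 3.8]
grip_width: 0.175
grasp_force: 61.1
```

Emit:
move_arm(plan=[{"delta_pos": [0.0005,0,0],"turn": [0,0,0],"fingers": 0.9},{"delta_pos": [0.001,0,0],"turn": [0,0,0],"fingers": 0.9},{"delta_pos": [0.001,0,0],"turn": [0,0,0],"fingers": 0.9}])

```text
clock: 6.85
position: [0.5291, -0.1993, 0.1076]
ee_rot: [0.239, 0.971, -0.0, 0.001]
ft_force: [1.5, -3.6, 1.5]
grip_width: 0.179
grasp_force: 60.9
```

Emit:
move_arm(plan=[{"delta_pos": [0.0005,0,0],"turn": [0,0,0],"fingers": 0.9},{"delta_pos": [0.001,0,0],"turn": [0,0,0],"fingers": 0.9},{"delta_pos": [0.001,0,0],"turn": [0,0,0],"fingers": 0.9}])

```text
clock: 7.22
position: [0.5281, -0.1988, 0.1076]
ee_rot: [0.239, 0.971, -0.0, 0.001]
ft_force: [1.5, -4.5, 1.4]
grip_width: 0.179
grasp_force: 60.8
```

Emit:
move_arm(plan=[{"delta_pos": [0.0005,0,0],"turn": [0,0,0],"fingers": 0.9},{"delta_pos": [0.001,0,0],"turn": [0,0,0],"fingers": 0.9},{"delta_pos": [0.001,0,0],"turn": [0,0,0],"fingers": 0.9}])

```text
clock: 7.6
position: [0.5265, -0.1979, 0.1071]
ee_rot: [0.239, 0.971, -0.0, -0.0]
ft_force: [0.3, -4.9, 0.2]
grip_width: 0.18
grasp_force: 60.6
```

Fz and z both drop after about 3.3 mm. I'll ease the sideways push and probe downward.

Emit:
move_arm(plan=[{"delta_pos": [0,-0.0007,0.0005],"turn": [0,0,0],"fingers": 0.9},{"delta_pos": [0,-0.0007,0.001],"turn": [0,0,0],"fingers": 0.9},{"delta_pos": [0,-0.0007,0.001],"turn": [0,0,0],"fingers": 0.9}])

```text
clock: 7.98
position: [0.5262, -0.1979, 0.1059]
ee_rot: [0.238, 0.971, 0.0, -0.001]
ft_force: [-0.1, -0.4, -1.2]
grip_width: 0.176
grasp_force: 60.3
```

It is dropping into the groove with no resistance, so I'll continue down.

Emit:
move_arm(plan=[{"delta_pos": [0,0,0.0005],"turn": [0,0,0],"fingers": 0.9},{"delta_pos": [0,0,0.001],"turn": [0,0,0],"fingers": 0.9},{"delta_pos": [0,0,0.0015],"turn": [0,0,0],"fingers": 0.9},{"delta_pos": [0,0,0.0015],"turn": [0,0,0],"fingers": 0.9}])

```text
clock: 8.48
position: [0.5264, -0.1984, 0.1047]
ee_rot: [0.239, 0.971, 0.0, -0.0]
ft_force: [-0.6, 1.2, -1.4]
grip_width: 0.178
grasp_force: 60.3
```

Emit:
move_arm(plan=[{"delta_pos": [0,0,0.0005],"turn": [0,0,0],"fingers": 0.9},{"delta_pos": [0,0,0.001],"turn": [0,0,0],"fingers": 0.9},{"delta_pos": [0,0,0.0015],"turn": [0,0,0],"fingers": 0.9},{"delta_pos": [0,0,0.0015],"turn": [0,0,0],"fingers": 0.9}])

```text
clock: 8.98
position: [0.5263, -0.1985, 0.1032]
ee_rot: [0.239, 0.971, 0.0, -0.0]
ft_force: [-1.2, 1.0, -0.8]
grip_width: 0.177
grasp_force: 60.4
```

Emit:
move_arm(plan=[{"delta_pos": [0.0002,0,0.0005],"turn": [0,0,0],"fingers": 0.9},{"delta_pos": [0.0002,0,0.001],"turn": [0,0,0],"fingers": 0.9},{"delta_pos": [0.0002,0,0.001],"turn": [0,0,0],"fingers": 0.9}])

```text
clock: 9.35
position: [0.5263, -0.1984, 0.1022]
ee_rot: [0.239, 0.971, 0.0, -0.0]
ft_force: [-2.3, 0.6, 0.1]
grip_width: 0.18
grasp_force: 60.4
```

Emit:
move_arm(plan=[{"delta_pos": [0,0,0.0005],"turn": [0,0,0],"fingers": 0.9},{"delta_pos": [0,0,0.0005],"turn": [0,0,0],"fingers": 0.9}])

```text
clock: 9.6
position: [0.5262, -0.1984, 0.1018]
ee_rot: [0.239, 0.971, 0.0, -0.0]
ft_force: [-2.7, 0.7, 1.4]
grip_width: 0.178
grasp_force: 60.7
```

Emit:
move_arm(plan=[{"delta_pos": [0.0005,0,0],"turn": [0,0,0],"fingers": 0.9},{"delta_pos": [0.0005,0,0],"turn": [0,0,0],"fingers": 0.9}])

```text
clock: 9.85
position: [0.5261, -0.1984, 0.1018]
ee_rot: [0.239, 0.971, -0.0, 0.0]
ft_force: [-1.1, -0.5, -1.2]
grip_width: 0.179
grasp_force: 60.5
```

Emit:
move_arm(plan=[{"delta_pos": [0,0,0.0004],"turn": [0,0,0],"fingers": 0.9},{"delta_pos": [0,0,0.0004],"turn": [0,0,0],"fingers": 0.9}])

```text
clock: 10.1
position: [0.5262, -0.1983, 0.1017]
ee_rot: [0.239, 0.971, 0.0, 0.0]
ft_force: [-1.0, -0.0, 2.3]
grip_width: 0.179
grasp_force: 60.9
```

Contact is at TCP z 0.1017, which is 6.0 mm below the crest-top contact, so the leaf is home. Now I'll press to about 10 N.

Emit:
move_arm(plan=[{"delta_pos": [0,0,0.0004],"turn": [0,0,0],"fingers": 0.9},{"delta_pos": [0,0,0.0008],"turn": [0,0,0],"fingers": 0.9},{"delta_pos": [0,0,0.0008],"turn": [0,0,0],"fingers": 0.9}])

```text
clock: 10.48
position: [0.5262, -0.1984, 0.1016]
ee_rot: [0.239, 0.971, 0.0, 0.0]
ft_force: [-5.5, 2.1, 11.7]
grip_width: 0.179
grasp_force: 62.3
```

Emit:
move_arm(plan=[{"delta_pos": [0,0,-0.0001],"turn": [0,0,0],"fingers": 0.9},{"delta_pos": [0,0,-0.0001],"turn": [0,0,0],"fingers": 0.9},{"delta_pos": [0,0,-0.0001],"turn": [0,0,0],"fingers": 0.9},{"delta_pos": [0,0,-0.0001],"turn": [0,0,0],"fingers": 0.9},{"delta_pos": [0,0,-0.0001],"turn": [0,0,0],"fingers": 0.9},{"delta_pos": [0,0,-0.0001],"turn": [0,0,0],"fingers": 0.9},{"delta_pos": [0,0,-0.0001],"turn": [0,0,0],"fingers": 0.9},{"delta_pos": [0,0,-0.0001],"turn": [0,0,0],"fingers": 0.9},{"delta_pos": [0,0,-0.0001],"turn": [0,0,0],"fingers": 0.9}])

```text
clock: 11.6
position: [0.5262, -0.1984, 0.1016]
ee_rot: [0.239, 0.971, 0.0, 0.0]
ft_force: [-4.7, 1.2, 11.6]
grip_width: 0.18
grasp_force: 62.3
```

I held about 11.6 N for over a second with no sinking. Now I'll unload, open and retreat straight up.

Emit:
move_arm(plan=[{"delta_pos": [0,0,-0.0007],"turn": [0,0,0],"fingers": 0.9},{"delta_pos": [0,0,-0.0007],"turn": [0,0,0],"fingers": 0.9},{"delta_pos": [0,0,-0.0007],"turn": [0,0,0],"fingers": 0.4},{"delta_pos": [0,0,-0.0007],"turn": [0,0,0],"fingers": 0.4},{"delta_pos": [0,0,-0.0007],"turn": [0,0,0],"fingers": 0.4},{"delta_pos": [0,0,-0.0007],"turn": [0,0,0],"fingers": 0.4},{"delta_pos": [0,0,-0.02],"turn": [0,0,0],"fingers": 0.4},{"delta_pos": [0,0,-0.06],"turn": [0,0,0],"fingers": 0.4},{"delta_pos": [0,0,-0.12],"turn": [0,0,0],"fingers": 0.4},{"delta_pos": [0,0,-0.15],"turn": [0,0,0],"fingers": 0.4},{"delta_pos": [0,0,-0.15],"turn": [0,0,0],"fingers": 0.4}])

```text
clock: 12.98
position: [0.527, -0.199, 0.2545]
ee_rot: [0.239, 0.971, 0.0, 0.003]
ft_force: [-0.2, -0.8, -0.3]
grip_width: 0.597
grasp_force: 0.0
```

```bash
python3 go.py .45 .25 .25 62.4
```

```text
clock 12.975 pos [ 0.527  -0.199   0.2545] d [0.2764 0.3621 0.0038] turn [ 0.0022  0.0053 -0.0005] F [-0.15 -0.84 -0.27] w 0.5970925260519684 g 0.0 ty 62.37
```

Clear. I'll move the arm aside to check with both cameras.

Emit:
move_arm(plan=[{"delta_pos": [0.04,0.05,0],"turn": [0,0,0],"fingers": 0.4},{"delta_pos": [0.07,0.09,0],"turn": [0,0,0],"fingers": 0.4},{"delta_pos": [0.1,0.13,0],"turn": [0,0,0],"fingers": 0.4},{"delta_pos": [0.13,0.17,0],"turn": [0,0,0],"fingers": 0.4},{"delta_pos": [0.16,0.21,0],"turn": [0,0,0],"fingers": 0.4},{"delta_pos": [0.19,0.25,0],"turn": [0,0,0],"fingers": 0.4},{"delta_pos": [0.22,0.29,0],"turn": [0,0,0],"fingers": 0.4},{"delta_pos": [0.25,0.33,0],"turn": [0,0,0],"fingers": 0.4},{"delta_pos": [0.276,0.36,0],"turn": [0,0,0],"fingers": 0.4},{"delta_pos": [0.276,0.36,0],"turn": [0,0,0],"fingers": 0.4},{"delta_pos": [0.276,0.36,0],"turn": [0,0,0],"fingers": 0.4}])

```text
clock: 14.35
position: [0.4482, 0.2478, 0.2505]
ee_rot: [0.239, 0.971, -0.0, -0.0]
ft_force: [-0.0, -0.7, 0.2]
grip_width: 0.598
grasp_force: 0.0
```

Run:
```python
from workcell import camera
import cv2
from h import *
o=[]
C=np.array([.5285,-.201]); a=np.array([.8864,-.4629]); n=np.array([.4629,.8864])
for nm,q in(("top",(330,190,450,310)),("scene",(195,165,315,285))):
    c=camera(nm); o.append(cv2.resize(c["color"][q[1]:q[3],q[0]:q[2],::-1],(400,400),interpolation=cv2.INTER_CUBIC))
    P,u,v=pts(c,np.ones((480,640),bool)); d=(P[:,:2]-C)*1e3; s=d@a; y=d@n; z=P[:,2]*1e3; sat=np.ptp(c["color"].astype(int),axis=2)[v,u]
    m=(abs(s)>24)&(abs(s)<80)&(abs(y)<9)&(z>84)&(z<112)&(sat<25)
    print(nm,m.sum(),"s",np.percentile(s[m],[.5,99.5]).round(1),"top z -/+",[np.percentile(z[m&(s*k>0)],95).round(1) for k in(-1,1)],"y",np.median(y[m]).round(1))
    g=(abs(s)<20)&(abs(y)<12)&(z>115)&(z<135); print(" grip top z",np.percentile(z[g],95).round(1))
cv2.imwrite("pics/crop5.png",np.hstack(o))
```

```text
top 149 s [-79.5  70.3] top z -/+ [np.float64(101.5), np.float64(100.9)] y 2.6
 grip top z 127.7
scene 221 s [-78.8  70.5] top z -/+ [np.float64(98.7), np.float64(97.6)] y 4.9
 grip top z 124.6
```

View pics/crop5.png

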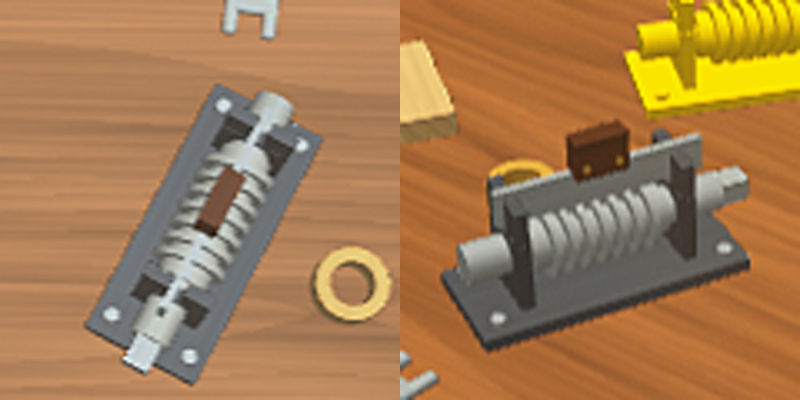

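The leaf stands upright and level in both slots, with its grip at (218,200) in the top crop and (598,150) in the scene crop. The edge lies on the crests: plate top is about 98–101 mm (should be 98) and grip top about 125–128 mm (should be 124). Its middle is about 4.5 mm off centre, within the 2.5–6 mm expected. I'm handing in.

```bash
python3 -c "
from workcell import hand_in
print(hand_in())"
```

```text
the job is handed in; nothing more can be done
None
```

The coarse leaf is standing upright, teeth home, in the cradle slots on the grey press screw; I pressed it at about 11–12 N for just over a second, released it and handed the job in at about 14.5 s without touching anything else.

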